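Shut and bolt the shaker cover

TASK

Get the bench shaker ready for its run: swing its blue cover down onto the deck, fully shut and without slamming it, then raise the bolt's red lever, slide the bolt all the way home through the keeper on the cover and turn the lever back down flat into its notch. Leave the bottles and the other loose things on the bench and on the machine standing where they are.

Things in the scene. Friction and masses are not known exactly. Their poses are not given: they have to be found in the camera images.
- shaker: White bench shaker, fixed, 320 (x) by 500 (y) mm, turned up to 0.25 rad. Origin: centre of its underside; x points away from the robot, y left, z up. Flat deck 140 mm above the bench. In its frame (mm): sample chamber opening x -110..110, y -30..150; drive housing behind the cover's hinge at y 190..250, up to z 250; bolt fittings on the right part of the deck, y -230..-50.
- cover (a joint): Angle of the blue cover (rad): 0 = shut, flat on the deck over the chamber; 1.57 = upright; limit 1.80; starts at 1.60 to 1.76, leaning back. Stiff flat panel, 240 mm along the hinge, 200 mm from hinge to free edge, 10 mm thick, 0.4 to 0.6 kg. The stiff hinge (0.8 N m friction) keeps it wherever it is left, so it must be moved all the way down (up to 8 N at the edge).
- cover_hinge (a point): Middle of the hinge axis, at x 0, y 160, z 145 mm in the shaker's frame. The axis runs along the shaker's x; shut, the cover reaches from it towards the shaker's -y. Turns with the cover: x along the hinge, -y towards the free edge, z the outer face's normal (up when shut; the face is 5 mm out from this point).
- cover_edge (a point): Point on the cover's free edge, mid-thickness, 60 mm nearer the robot than the edge's middle (x -60 in the shaker's frame), 200 mm from the hinge axis, clear of the keeper: a place to pinch the 10 mm panel. Axes as cover_hinge.
- keeper (a point): Centre of the eye of the steel keeper on the cover's outer face by the free edge, 20 mm to the far side of the edge's middle, 17 mm in from the edge. Keeper 33 mm wide, 22 mm long, 31 mm high; eye 21 x 21 mm, open along the bolt's line. The bolt enters only if the cover is shut to within about 4 mm at the edge.
- bolt (a joint): Travel of the steel barrel bolt (m) along the shaker's +y: 0 = drawn back (start), 0.050 = fully home through the keeper. Rod 14 mm thick, 178 mm long, its axis at x 20, z 165 mm in the shaker's frame (25 mm above the deck). About 3 N of friction; it stays where it is left.
- lever (a joint): Angle of the bolt's lever about the rod (rad): 0 = down, level, pointing to the shaker's -x; 1.57 = straight up; limit 1.60; starts at 0 to 0.7. Stays at any angle (0.05 N m friction). A steel comb beside the rod stops it sliding unless raised to 1.0 rad or more; it goes down again only in the notches at bolt travel 0 and 0.050 (2 mm play each side).
- lever_knob (a point): Centre of the red grip at the lever's end: a cylinder 20 mm thick and 24 mm wide (along the bolt), 55 mm from the rod's axis. Pinched along the bolt's line it can turn between the fingers as the lever swings. Bolt drawn back and lever level: at x -35, y -160, z 165 mm in the shaker's frame (25 mm above the deck). It moves with the bolt.
- bolt_tip (a point): Round front end of the bolt, on its axis: 12 mm short of the shut cover's edge when drawn back, 10 mm beyond the keeper when home.
- amber_tall: amber glass bottle with blue cap, 70 mm wide, 170 mm tall; origin at the centre of its underside; loose bystander
- clear_bottle: clear glass bottle with blue cap, 66 mm wide, 140 mm tall; origin at the centre of its underside; loose bystander
- amber_short: amber glass bottle with blue cap, 60 mm wide, 120 mm tall; origin at the centre of its underside; loose bystander
- beaker: open glass beaker, 70 mm wide, 90 mm tall; origin at the centre of its underside; loose bystander
- sample_jar: white plastic jar with red lid, 55 mm wide, 70 mm tall, standing at the far right corner of the shaker's deck; origin at the centre of its underside; loose bystander
- spatula: flat steel spatula 142 mm long, 4 mm thick, lying along the near right edge of the shaker's deck (its x axis along the blade); origin at the centre of its underside; loose bystander

How it is judged:
By the outcome, as a careful person would: the job done as asked, in the order asked, and still so for the second after the job is handed in, with the robot touching nothing.
It also fails if it takes over 64 s, if anything falls off the work surface, if the arm or the gripper's body presses on something with over 40 N, if the wrist force passes 120 N, or if a joint passes its speed limit or range.

ROBOT

A 7-joint arm with a two-finger parallel gripper is mounted at the origin on the work surface. World frame = base frame: x ahead of the robot, y to its left, z up, the work surface at z = 0. Lengths are in mm, angles in rad, forces in N, time in s.
With the tool pointing down it reaches from about 400 to 850 mm from the base axis. Payload 6.9 kg.
Tool frame: the origin (TCP) lies at the very end of the fingers, on their centre line; the grasp point (between the pads) lies 19 mm behind it; z points along the fingers, y is the line along which they close (so a half turn about z gives the same grasp; the last joint's range is limited). The gripper opens to 85 mm and grips with 20 to 120 N. Pads are 22 mm wide; open, the fingers measure 114 mm over their backs; the gripper's body (76 mm by 85 mm) begins 54 mm behind the grasp point. The pads swing forward as they close: fully open they stand 13 mm farther back than shut.
Start: joints at [-1.01, 0.507, -0.238, 1.5, 0.126, 1.149, -0.155], TCP at [274.568, 561.448, 231.275] pointing down, gripper open.
Joint ranges: [-3.08, 3.08], [-0.24, 2.05], [-1.43, 1.35], [0, 2.5], [-1.52, 4.66], [0.17, 1.96], [-2.89, 2.89]. Speed limits (rad/s): [2.39, 2.39, 3.14, 3.14, 3.14, 3.14, 3.14].

INTERFACE

Orientations are given as a 3x3 rotation matrix whose columns are the frame's x, y, z axes.
In Python, from bench import monitor, read_camera, camera_model, workorder gives the robot as it stands. The module is installed in compiled form; this text tells all that it offers.
- The arm moves only by the tool carry_out, never from a script. Its argument "plan" is a list of rows, each a list of 3 entries, a list of its own where there are three numbers: the shift along the tool's x, y, z in m, then the turn, a rotation vector about the tool's x, y, z in rad, then the opening, from 0 (shut) to 1 (fully open). In form: [[[tx, ty, tz], [wx, wy, wz], jaw], ...]. A call has 1 to 20 rows; each row is the pose to reach, as a shift and turn from the pose commanded when the call began, along the tool's axes at that moment; what a row does not reach only later rows make up. A row lasts 1/12 s, in which the tool goes at most 41.7 mm and 7.16 degrees, less where a joint would pass 70% of its speed; a pose out of reach is approached as far as the arm can. A call with a gripper value outside its range is refused whole. The fingers move at their own pace and stop on an object; "squeeze" is the grip in N (left out, the last holds). Time passes only in rows, so rows that repeat a pose let the fingers close. It gives the time, the measured TCP pose, the force, the opening and the grip force at its end, in the units of the state.
- monitor.sense(): the state, without advancing time (a new reading comes with each control period).
- read_camera(name): name is "side" or "top"; returns the picture (400x640x3 uint8, blue, green, red); there is no depth.
- camera_model(name): a dict with "mtx" (3x3 intrinsics, pixels), "k1" (the pictures are not rectified: a ray, as slopes to the right and down, at radius r is drawn at 1 + k1 r^2 times it, then the intrinsics apply), "rvec" (rotation vector, rad) and "tvec" (3), from world to camera coordinates, as OpenCV has them. Camera axes: x right, y down, z forward; pixel columns grow to the right and rows downward; lengths in mm; the calibration is good to about 2 mm. A picture is of the moment at which its call begins. camera_model takes no time and is no camera call.
- workorder.job_done(): hands the job in; it is judged then, once.
The state is a dict: "clock": time; "q": joint angles; "qd": joint speeds; "joint_torque": joint torques, N m; "tcp_pos": TCP position; "eef_rot": TCP orientation; "contact_force": force on the tool from outside, world axes, zero at the start; "ft_torque": the same for the moment, N m; "grip_width": finger opening in mm; "gripper_force": force on a finger pad.
Only numpy, scipy, OpenCV 4.12 (cv2) and the standard library are available. Lean on these libraries where they do the work, as an engineer would, in place of code of your own. Each camera call takes 0.05 s, during which the arm holds its last target. There are 200 camera calls.

## Working session

There is one attempt and no reset: what is moved stays moved. The work goes in short steps, Python scripts to look and compute and a tool call to move; the robot and the scene stay as the last step left them, time stands still between calls to the robot, and variables do not carry over. Pictures are saved under pics/ and viewed, at most 10 in all, crops included, and the job is handed in when it is done.

Besides the shell and the picture viewer there is one more tool, called after "Call:" as name([rows], argument=value, ...), one row to a line, values as JSON. carry_out: Moves the arm, as the interface text tells. Its arguments: {"type":"object","properties":{"plan":{"type":"array"},"squeeze":{"type":"number"}},"required":["plan"]}

```bash
mkdir -p pics; python3 - <<'E'
from bench import monitor, read_camera, camera_model
import cv2,numpy as np
np.set_printoptions(precision=3,suppress=True)
for n in("side","top"):
    im=read_camera(n); cv2.imwrite(f"pics/{n}0.png",im)
    m=camera_model(n); R=cv2.Rodrigues(np.array(m["rvec"],float))[0]
    print(n,m["mtx"],m["k1"],(-R.T@np.array(m["tvec"],float).reshape(3)),R)
s=monitor.sense(); print(s)
E
```

```text
side [[519.497   0.    325.001]
 [  0.    519.497 212.642]
 [  0.      0.      1.   ]] 0.024408308176107438 [-174.06  -840.5   1188.135] [[ 0.765 -0.644  0.012]
 [-0.434 -0.528 -0.73 ]
 [ 0.477  0.553 -0.683]]
top [[478.746   0.    323.244]
 [  0.    478.746 199.917]
 [  0.      0.      1.   ]] -0.11572000053819922 [ 331.547   -4.402 1569.554] [[ 0.005 -1.    -0.002]
 [-0.99  -0.004 -0.143]
 [ 0.143  0.002 -0.99 ]]
{'clock': 0.1, 'q': array([-1.011,  0.508, -0.238,  1.501,  0.126,  1.149, -0.155]), 'qd': array([ 0.   , -0.002, -0.001, -0.001,  0.   , -0.   ,  0.   ]), 'joint_torque': array([ -0.004, -62.184,  -2.195, -25.02 ,   0.012,   0.008,   0.   ]), 'tcp_pos': array([274.387, 561.036, 230.527]), 'eef_rot': array([[-0.898,  0.439, -0.001],
       [ 0.439,  0.898, -0.001],
       [ 0.   , -0.002, -1.   ]]), 'contact_force': array([-0.174,  0.683,  0.264]), 'ft_torque': array([ 0.012, -0.001, -0.003]), 'gripper_force': 0.0, 'grip_width': 85.29838723170853}
```

View pics/side0.png

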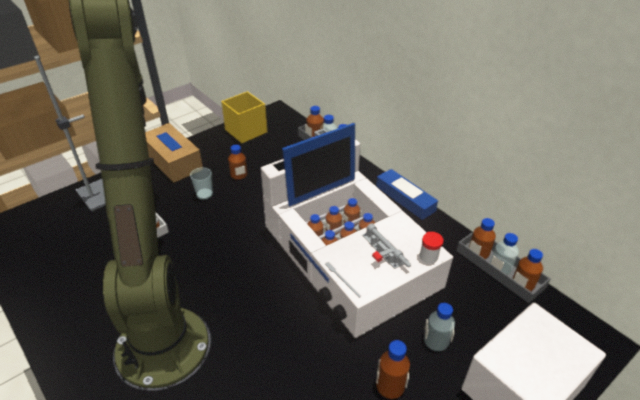

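View pics/top0.png

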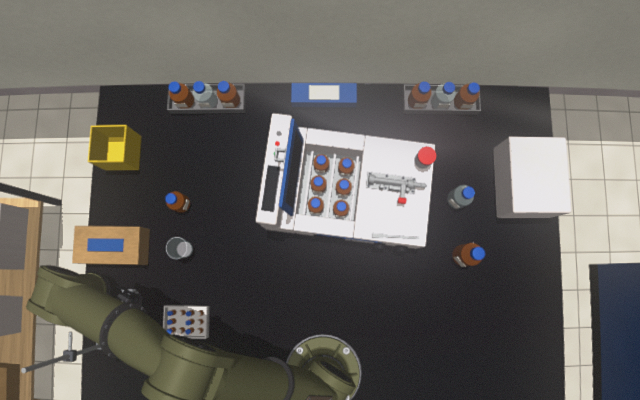

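The shaker is in the middle of the top view, about (255-437, 115-245), with its cover standing upright at about (287,170) and the red lever knob at (402,200). In the side view the cover is at about (320,165) and the knob at (378,257). Next I'll enlarge both.

```bash
python3 - <<'E'
import cv2
a=cv2.imread("pics/top0.png")[105:255,250:450]; cv2.imwrite("pics/topc.png",cv2.resize(a,None,fx=4,fy=4,interpolation=cv2.INTER_CUBIC))
a=cv2.imread("pics/side0.png")[120:335,255:455]; cv2.imwrite("pics/sidec.png",cv2.resize(a,None,fx=2.79,fy=2.79,interpolation=cv2.INTER_CUBIC))
E
```

```text
(no output)
```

View pics/topc.png

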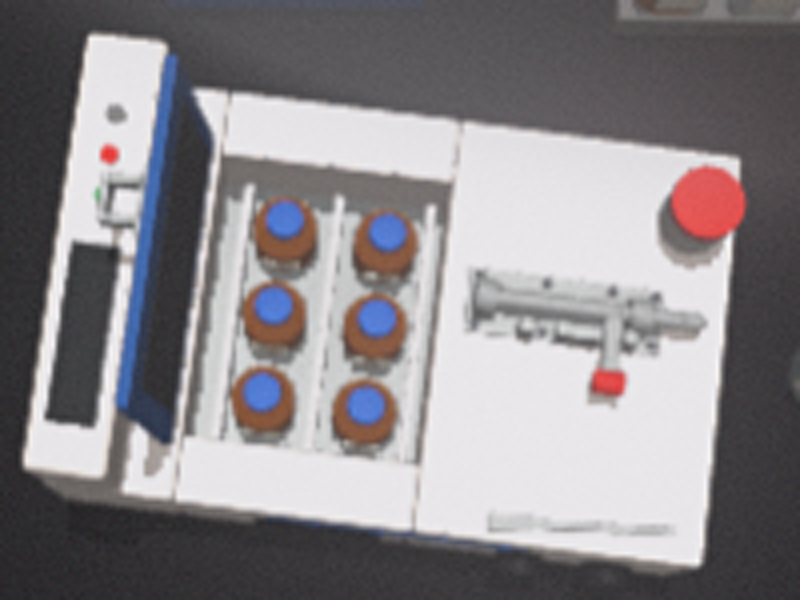

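View pics/sidec.png

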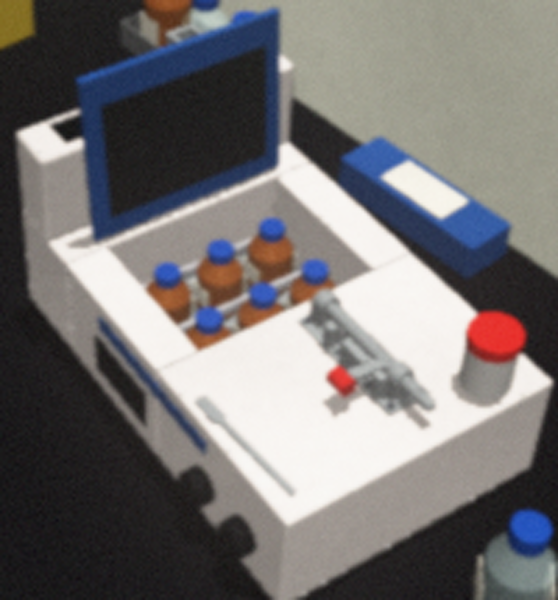

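Matching corners can be seen in both crops: deck right-far at top (740,157) and side (548,382), right-near at (700,567) and (288,525), and the cover's free edge at top (178,57)-(131,410) and side (80,80)-(278,10). The knob is at (608,382) and (342,380). I'll fit the shaker pose, cover angle and lever angle together.

```bash
cat > fit.py <<'E'
import cv2,numpy as np
from bench import camera_model
from scipy.optimize import least_squares
np.set_printoptions(precision=3,suppress=True)
def proj(n,P):
    m=camera_model(n); K=np.array(m["mtx"],float)
    return cv2.projectPoints(np.array(P,float).reshape(-1,1,3),np.array(m["rvec"],float),np.array(m["tvec"],float),K,np.array([m["k1"],0,0,0.]))[0].reshape(-1,2)
def S2W(p,P):
    c,s=np.cos(p[2]),np.sin(p[2]); return np.array(P)@np.array([[c,-s,0],[s,c,0],[0,0,1]]).T+[p[0],p[1],0]
def cov(a,P): # cover frame -> shaker (a=0 shut; opening lifts -y edge up)
    P=np.array(P,float); c,s=np.cos(a),np.sin(a)
    y=P[:,1];z=P[:,2]
    return np.c_[P[:,0],160+y*c+z*s,145-y*s+z*c]
def knob(l,t=0,r=55): return np.array([[20-r*np.cos(l),-160+t,165+r*np.sin(l)]])
E
cat > f0.py <<'E'
from fit import *
D=[(160,-250,140),(-160,-250,140),(160,250,250),(-160,250,250),(160,190,250),(-160,190,250),(20,-230,165)]
T=[(740,157),(700,567),(88,33),(23,467),(168,40),(103,478),(706,322)]
Ds=[(160,-250,140),(-160,-250,140),(-160,250,250),(-160,190,250),(20,-230,165)]
Sd=[(548,382),(288,525),(18,132),(42,163),(433,402)]
C=[(120,-200,-5),(-120,-200,-5)]
tp=lambda a:(np.array(a)+.5)/4-.5+[250,105]; sd=lambda a:(np.array(a)+.5)/2.79-.5+[255,120]
T=tp(T+[(178,57),(131,410),(608,382)]); Sd=sd(Sd+[(278,10),(80,80),(342,380)])
def res(p):
    t=S2W(p,np.r_[D,cov(p[3],C),knob(p[4])]); s=S2W(p,np.r_[Ds,cov(p[3],C),knob(p[4])])
    return np.r_[proj("top",t)-T, proj("side",s)-Sd+0*p[5:7]].ravel()
r=least_squares(res,[560,0,-.1,1.65,.2],loss="soft_l1")
print(r.x); print(res(r.x).reshape(-1,2).T)
p=r.x
print("edge",S2W(p,cov(p[3],[(-60,-200,0)])),"shut",S2W(p,cov(0,[(-60,-200,0)])),"hinge",S2W(p,[(0,160,145)]),"knob",S2W(p,knob(p[4])),S2W(p,knob(1.57)))
E
sed -i 's/+0\*p\[5:7\]//' f0.py; python3 f0.py
```

```text
[587.945 -78.248  -0.123   1.652   0.125]
[[ 0.383  0.567 -0.651 -0.976 -0.03   0.374  0.064 -0.031 -0.968 -0.043
   2.416 -0.052 -1.568 -0.242  0.223  0.994  0.252 -0.027]
 [-0.28   0.287 -0.774  0.695 -0.08   0.708  0.462 -0.548 -0.052  0.103
  -0.61  -0.154 -0.479 -0.521  2.389 -0.035  0.96  -0.05 ]]
edge [[549.98  104.053 344.336]] shut [[ 523.499 -110.601  145.   ]] hinge [[607.535  80.548 145.   ]] knob [[ 534.047 -232.812  171.88 ]] [[ 588.161 -239.488  220.   ]]
```

```bash
cat > mv.py <<'E'
from fit import *
from bench import monitor
from scipy.spatial.transform import Rotation as Ro
p=np.array([587.945,-78.248,-.123])
Rt=np.array([[-np.cos(p[2]),-np.sin(p[2]),0],[-np.sin(p[2]),np.cos(p[2]),0],[0,0,-1]]).astype(float)
def show(P0,R0,targets,Rg=Rt):
    P0=np.array(P0);R0=np.array(R0)
    w=Ro.from_matrix(R0.T@Rg).as_rotvec()
    for t in targets:
        W=S2W(p,[t])[0]; print(np.round(R0.T@(W-P0)/1000,4),np.round(w,3),"world",W)
def rel(): # measured in shaker frame
    s=monitor.sense(); c,sn=np.cos(p[2]),np.sin(p[2]); d=s["tcp_pos"]-[p[0],p[1],0]
    print("t",s["clock"],"tcp shaker",[c*d[0]+sn*d[1],-sn*d[0]+c*d[1],d[2]],"F",s["contact_force"],"w",s["grip_width"],s["gripper_force"])
E
python3 - <<'E'
from mv import *
s=monitor.sense()
a=np.arctan2(.439,-.898)
R0=[[np.cos(a),np.sin(a),0],[np.sin(a),-np.cos(a),0],[0,0,-1]]
show([274.568,561.448,231.275],R0,[(-60,210,410),(-60,210,325)])
h=14.5
for a in np.linspace(1.65,0,34): 
    c=cov(a,[(-60,-185,5)])[0]+[0,h,0]; print(round(a,2),c[1:],np.round([(c[1]-210)/1000,(325-c[2])/1000],3))
E
```

```text
[-0.437 -0.258 -0.179] [ 0.     0.    -0.332] world [554.163 137.527 410.   ]
[-0.437 -0.258 -0.094] [ 0.     0.    -0.332] world [554.163 137.527 325.   ]
1.65 [194.122 329.024] [-0.016 -0.004]
1.6 [184.9   329.775] [-0.025 -0.005]
1.55 [175.652 330.064] [-0.034 -0.005]
1.5 [166.401 329.89 ] [-0.044 -0.005]
1.45 [157.171 329.254] [-0.053 -0.004]
1.4 [147.983 328.158] [-0.062 -0.003]
1.35 [138.862 326.604] [-0.071 -0.002]
1.3 [129.831 324.596] [-0.08  0.  ]
1.25 [120.91  322.139] [-0.089  0.003]
1.2 [112.124 319.239] [-0.098  0.006]
1.15 [103.494 315.904] [-0.107  0.009]
1.1 [ 95.041 312.141] [-0.115  0.013]
1.05 [ 86.786 307.961] [-0.123  0.017]
1.0 [ 78.751 303.374] [-0.131  0.022]
0.95 [ 70.956 298.39 ] [-0.139  0.027]
0.9 [ 63.419 293.024] [-0.147  0.032]
0.85 [ 56.16  287.287] [-0.154  0.038]
0.8 [ 49.196 281.194] [-0.161  0.044]
0.75 [ 42.546 274.762] [-0.167  0.05 ]
0.7 [ 36.225 268.004] [-0.174  0.057]
0.65 [ 30.25 260.94] [-0.18   0.064]
0.6 [ 24.636 253.586] [-0.185  0.071]
0.55 [ 19.396 245.96 ] [-0.191  0.079]
0.5 [ 14.544 238.082] [-0.195  0.087]
0.45 [ 10.092 229.971] [-0.2    0.095]
0.4 [  6.051 221.648] [-0.204  0.103]
0.35 [  2.431 213.133] [-0.208  0.112]
0.3 [ -0.76  204.448] [-0.211  0.121]
0.25 [ -3.512 195.614] [-0.214  0.129]
0.2 [ -5.819 186.654] [-0.216  0.138]
0.15 [ -7.675 177.59 ] [-0.218  0.147]
0.1 [ -9.077 168.444] [-0.219  0.157]
0.05 [-10.019 159.24 ] [-0.22   0.166]
0.0 [-10.5 150. ] [-0.22   0.175]
```

Call:
carry_out([
  [[0,0,-0.04],[0,0,0],0],
  [[0,0,-0.08],[0,0,0],0],
  [[0,0,-0.12],[0,0,0],0],
  [[0,0,-0.16],[0,0,0],0],
  [[-0.437,-0.258,-0.179],[0,0,-0.332],0],
  [[-0.437,-0.258,-0.179],[0,0,-0.332],0],
  [[-0.437,-0.258,-0.179],[0,0,-0.332],0],
  [[-0.437,-0.258,-0.179],[0,0,-0.332],0],
  [[-0.437,-0.258,-0.179],[0,0,-0.332],0],
  [[-0.437,-0.258,-0.179],[0,0,-0.332],0],
  [[-0.437,-0.258,-0.179],[0,0,-0.332],0],
  [[-0.437,-0.258,-0.179],[0,0,-0.332],0],
  [[-0.437,-0.258,-0.179],[0,0,-0.332],0],
  [[-0.437,-0.258,-0.179],[0,0,-0.332],0],
  [[-0.437,-0.258,-0.179],[0,0,-0.332],0],
  [[-0.437,-0.258,-0.179],[0,0,-0.332],0],
  [[-0.437,-0.258,-0.179],[0,0,-0.332],0],
  [[-0.437,-0.258,-0.179],[0,0,-0.332],0],
  [[-0.437,-0.258,-0.179],[0,0,-0.332],0],
  [[-0.437,-0.258,-0.179],[0,0,-0.332],0],
], squeeze=25)

```text
clock: 1.77
tcp_pos: [553.1, 139.2, 410.1]
eef_rot: [[-0.993, 0.121, -0.001], [0.121, 0.993, 0.001], [0.001, 0.001, -1.0]]
contact_force: [-0.1, 0.6, 0.6]
grip_width: 0.1
gripper_force: 0.0
```

```bash
python3 - <<'E'
from mv import *
rel(); print(monitor.sense()["q"],monitor.sense()["eef_rot"])
E
```

```text
t 1.7667 tcp shaker [np.float64(-61.29584692844104), np.float64(211.50043111322387), np.float64(410.0572303123707)] F [-0.076  0.583  0.638] w 0.1343645498873126 0.0
[-0.197  0.334 -0.142  1.292  0.046  1.519  1.116] [[-0.993  0.121 -0.001]
 [ 0.121  0.993  0.001]
 [ 0.001  0.001 -1.   ]]
```

Call:
carry_out([
  [[0,0,0.03],[0,0,0],0],
  [[0,0,0.06],[0,0,0],0],
  [[0,0,0.08],[0,0,0],0],
  [[0,0,0.08],[0,0,0],0],
  [[0,-0.008,0.08],[0,0,0],0],
  [[0,-0.016,0.08],[0,0,0],0],
  [[0,-0.022,0.08],[0,0,0],0],
  [[0,-0.028,0.08],[0,0,0],0],
  [[0,-0.034,0.08],[0,0,0],0],
  [[0,-0.039,0.08],[0,0,0],0],
  [[0,-0.044,0.08],[0,0,0],0],
  [[0,-0.049,0.081],[0,0,0],0],
  [[0,-0.053,0.081],[0,0,0],0],
])

```text
clock: 2.85
tcp_pos: [547.6, 84.3, 329.3]
eef_rot: [[-0.992, 0.123, 0.001], [0.123, 0.992, -0.0], [-0.001, -0.0, -1.0]]
contact_force: [2.2, 3.5, 2.3]
grip_width: -0.1
gripper_force: 2.0
```

```bash
python3 - <<'E'
from mv import *
from bench import read_camera
rel(); cv2.imwrite("pics/top1.png",cv2.resize(read_camera("top")[95:255,240:440],None,fx=3,fy=3)); cv2.imwrite("pics/side1.png",cv2.resize(read_camera("side")[50:300,220:470],None,fx=2.2,fy=2.2))
E
```

```text
t 2.85 tcp shaker [np.float64(-60.024042587314675), np.float64(156.33755095298557), np.float64(329.3456750300757)] F [2.161 3.522 2.278] w -0.07191436488945421 1.9661098904907703
```

View pics/side1.png

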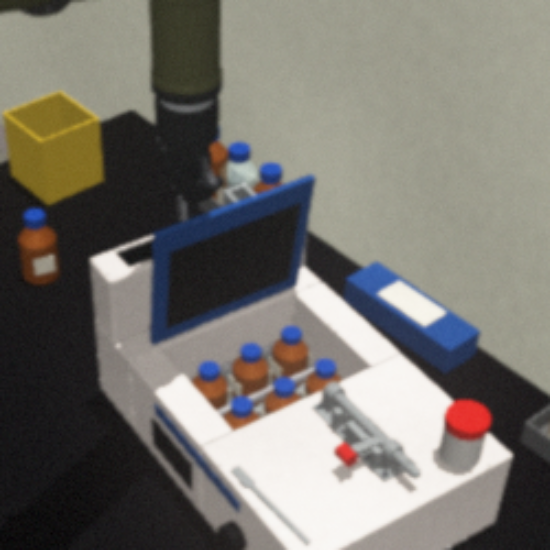

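The side view shows the gripper behind the cover, which is now just short of upright, its free edge at about (235,208) in the crop. The 3.5 N reaction in +y confirms contact, so I'll keep going round the arc.

Call:
carry_out([
  [[0,-0.009,0.001],[0,0,0],0],
  [[0,-0.018,0.002],[0,0,0],0],
  [[0,-0.027,0.004],[0,0,0],0],
  [[0,-0.036,0.007],[0,0,0],0],
  [[0,-0.045,0.01],[0,0,0],0],
  [[0,-0.053,0.013],[0,0,0],0],
  [[0,-0.062,0.017],[0,0,0],0],
  [[0,-0.07,0.021],[0,0,0],0],
  [[0,-0.078,0.026],[0,0,0],0],
  [[0,-0.086,0.031],[0,0,0],0],
  [[0,-0.093,0.036],[0,0,0],0],
  [[0,-0.101,0.042],[0,0,0],0],
  [[0,-0.108,0.048],[0,0,0],0],
  [[0,-0.114,0.054],[0,0,0],0],
  [[0,-0.121,0.061],[0,0,0],0],
  [[0,-0.127,0.068],[0,0,0],0],
  [[0,-0.132,0.075],[0,0,0],0],
  [[0,-0.137,0.083],[0,0,0],0],
  [[0,-0.142,0.091],[0,0,0],0],
  [[0,-0.147,0.099],[0,0,0],0],
])

```text
clock: 4.62
tcp_pos: [529.2, -61.2, 229.3]
eef_rot: [[-0.992, 0.122, -0.0], [0.122, 0.992, 0.0], [0.0, 0.0, -1.0]]
contact_force: [0.2, 0.2, 2.1]
grip_width: -0.3
gripper_force: 1.1
```

```bash
python3 - <<'E'
from mv import *
rel()
E
```

```text
t 4.6167 tcp shaker [np.float64(-60.423083183466446), np.float64(9.721664785369319), np.float64(229.3197586515414)] F [0.173 0.181 2.131] w -0.325979689182582 1.0719344689277932
```

Call:
carry_out([
  [[0,-0.004,0.008],[0,0,0],0],
  [[0,-0.008,0.017],[0,0,0],0],
  [[0,-0.011,0.026],[0,0,0],0],
  [[0,-0.014,0.034],[0,0,0],0],
  [[0,-0.016,0.042],[0,0,0],0],
  [[0,-0.017,0.048],[0,0,0],0],
  [[0,-0.018,0.054],[0,0,0],0],
  [[0,-0.019,0.059],[0,0,0],0],
  [[0,-0.019,0.063],[0,0,0],0],
  [[0,-0.02,0.067],[0,0,0],0],
  [[0,-0.02,0.07],[0,0,0],0],
  [[0,-0.02,0.073],[0,0,0],0],
  [[0,-0.02,0.0755],[0,0,0],0],
  [[0,-0.02,0.0775],[0,0,0],0],
  [[0,-0.02,0.079],[0,0,0],0],
  [[0,-0.02,0.08],[0,0,0],0],
  [[0,-0.02,0.081],[0,0,0],0],
  [[0,-0.02,0.081],[0,0,0],0],
])

```text
clock: 6.12
tcp_pos: [526.9, -80.7, 150.0]
eef_rot: [[-0.992, 0.123, 0.001], [0.123, 0.992, -0.0], [-0.001, -0.0, -1.0]]
contact_force: [-2.3, -1.9, 7.4]
grip_width: -0.2
gripper_force: 3.9
```

```bash
python3 - <<'E'
from mv import *
rel()
E
```

```text
t 6.1167 tcp shaker [np.float64(-60.29423964751411), np.float64(-9.939462126581452), np.float64(150.0259440050577)] F [-2.328 -1.911  7.372] w -0.20528633225097243 3.882098228252744
```

Call:
carry_out([
  [[0,0,0.001],[0,0,0],0],
  [[0,0,0.002],[0,0,0],0],
  [[0,0,0.0025],[0,0,0],0],
  [[0,0,0.0025],[0,0,0],0],
])

```text
clock: 6.45
tcp_pos: [527.0, -80.7, 149.7]
eef_rot: [[-0.992, 0.123, 0.002], [0.123, 0.992, -0.001], [-0.002, -0.0, -1.0]]
contact_force: [-9.6, -0.5, 28.0]
grip_width: 0.3
gripper_force: 14.3
```

Call:
carry_out([
  [[0,0,-0.01],[0,0,0],0],
  [[0,0,-0.04],[0,0,0],0],
  [[0,0.04,-0.08],[0,0,0],0.7],
  [[0,0.08,-0.12],[0,0,0],0.7],
  [[0,0.1,-0.15],[0,0,0],0.7],
  [[0,0.1,-0.15],[0,0,0],0.7],
])

```text
clock: 6.95
tcp_pos: [540.0, 22.9, 300.4]
eef_rot: [[-0.993, 0.119, 0.004], [0.119, 0.993, 0.003], [-0.004, 0.003, -1.0]]
contact_force: [0.6, 0.3, -0.1]
grip_width: 48.2
gripper_force: 0.0
```

```bash
python3 - <<'E'
from mv import *
from bench import read_camera
rel()
a=cv2.resize(read_camera("top")[150:235,330:445],None,fx=6,fy=6,interpolation=cv2.INTER_CUBIC); b=cv2.resize(read_camera("side")[185:310,280:460],None,fx=4,fy=4,interpolation=cv2.INTER_CUBIC)
cv2.imwrite("pics/t2.png",a);cv2.imwrite("pics/s2.png",b)
E
```

```text
t 6.95 tcp shaker [np.float64(-59.993210135988484), np.float64(94.46954701372773), np.float64(300.3986832631055)] F [ 0.628  0.329 -0.069] w 48.21044967054631 0.0
```

View pics/t2.png

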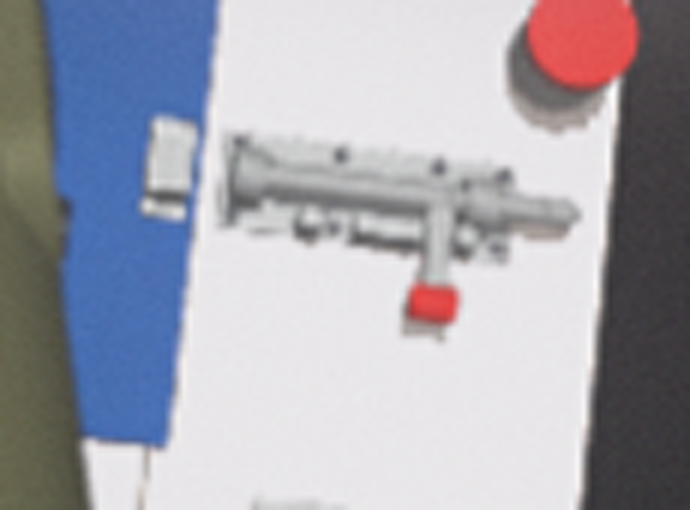

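View pics/s2.png

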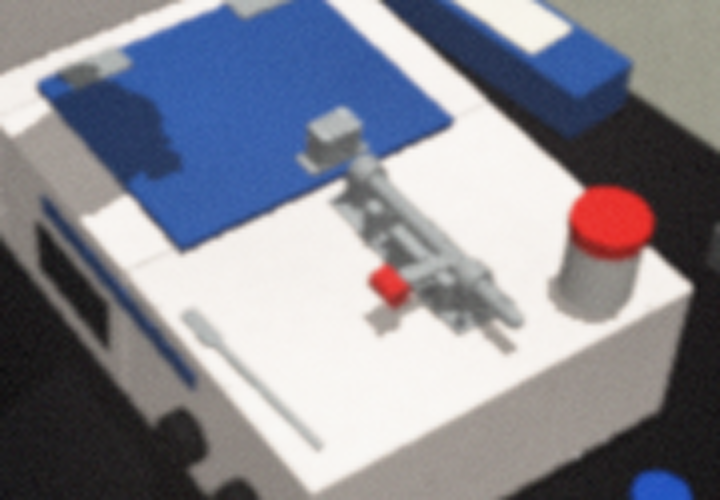

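The cover lies flat, with the keeper at top-crop (172,165) in line with the bolt. The knob is at top-crop (434,303) and side-crop (390,285), so I'll triangulate it.

```bash
python3 - <<'E'
from mv import *
t=(np.array([434,303])+.5)/6-.5+[330,150]; s=(np.array([390,285])+.5)/4-.5+[280,185]
r=least_squares(lambda X:np.r_[proj("top",X)-t,proj("side",X)-s].ravel(),[534,-233,172.])
d=r.x-[p[0],p[1],0];c,n=np.cos(p[2]),np.sin(p[2])
print([c*d[0]+n*d[1],-n*d[0]+c*d[1],d[2]],r.fun)
for l in (0,.1,.2): print(l,proj("top",S2W(p,knob(l)))-t,proj("side",S2W(p,knob(l)))-s)
rel()
E
```

```text
[np.float64(-34.67185416945405), np.float64(-160.53245068800888), np.float64(172.43502481714543)] [-0.135  0.188  0.202 -0.04 ]
0 [[-0.724  0.631]] [[-0.247  1.779]]
0.1 [[-0.42   0.277]] [[0.004 0.338]]
0.2 [[-0.097 -0.259]] [[ 0.419 -1.179]]
t 7.05 tcp shaker [np.float64(-59.14746736551181), np.float64(94.80118849738219), np.float64(300.4009019933574)] F [ 0.893 -0.393 -1.018] w 59.73469740222017 0.0
```

Call:
carry_out([
  [[-0.01,-0.04,0],[0,0,0],0.7],
  [[-0.02,-0.08,0],[0,0,0],0.7],
  [[-0.025,-0.12,0],[0,0,0],0.7],
  [[-0.025,-0.16,0],[0,0,0],0.7],
  [[-0.025,-0.2,0.02],[0,0,0],0.7],
  [[-0.025,-0.23,0.04],[0,0,0],0.7],
  [[-0.025,-0.25,0.05],[0,0,0],0.7],
  [[-0.025,-0.25,0.05],[0,0,0],0.7],
  [[-0.025,-0.25,0.05],[0,0,0],0.7],
  [[-0.025,-0.25,0.05],[0,0,0],0.7],
])

```text
clock: 7.88
tcp_pos: [533.3, -231.9, 246.3]
eef_rot: [[-0.992, 0.122, -0.001], [0.122, 0.992, 0.001], [0.001, 0.001, -1.0]]
contact_force: [-0.0, 0.8, -0.4]
grip_width: 59.7
gripper_force: 0.0
```

```bash
python3 - <<'E'
from mv import *
rel()
print(monitor.sense()["eef_rot"]-Rt, monitor.sense()["qd"])
E
```

```text
t 7.8833 tcp shaker [np.float64(-35.42349089371055), np.float64(-159.24222748565958), np.float64(246.34565070273356)] F [-0.014  0.826 -0.411] w 59.652449943312426 0.0
[[-0.    -0.    -0.001]
 [-0.     0.     0.001]
 [ 0.001  0.001  0.   ]] [-0.022 -0.015 -0.012 -0.011 -0.001  0.001 -0.001]
```

Call:
carry_out([
  [[0,0,0.025],[0,0,0],0.7],
  [[0,0,0.05],[0,0,0],0.7],
  [[0,0,0.07],[0,0,0],0.7],
  [[0,0,0.085],[0,0,0],0.7],
  [[0,0,0.092],[0,0,0],0.7],
  [[0,0,0.092],[0,0,0],0.7],
  [[0,0,0.092],[0,0,0],0.5],
  [[0,0,0.092],[0,0,0],0.3],
  [[0,0,0.092],[0,0,0],0.2],
  [[0,0,0.092],[0,0,0],0.2],
  [[0,0,0.092],[0,0,0],0.1],
  [[0,0,0.092],[0,0,0],0.1],
  [[0,0,0.092],[0,0,0],0.1],
  [[0,0,0.092],[0,0,0],0.1],
  [[0,0,0.092],[0,0,0],0.1],
], squeeze=25)

```text
clock: 9.13
tcp_pos: [534.0, -232.7, 155.5]
eef_rot: [[-0.992, 0.122, 0.002], [0.122, 0.992, -0.0], [-0.002, -0.0, -1.0]]
contact_force: [-0.1, 0.4, 5.7]
grip_width: 23.2
gripper_force: 31.2
```

```bash
python3 - <<'E'
from mv import *
rel()
E
```

```text
t 9.1333 tcp shaker [np.float64(-34.62159783169554), np.float64(-159.88993226523488), np.float64(155.47764377427438)] F [-0.146  0.433  5.736] w 23.233676071484055 31.24761164188385
```

Call:
carry_out([
  [[-0.0007,0,-0.004],[0,0,0],0.1],
  [[-0.002,0,-0.0094],[0,0,0],0.1],
  [[-0.0039,0,-0.0145],[0,0,0],0.1],
  [[-0.0063,0,-0.0195],[0,0,0],0.1],
  [[-0.0092,0,-0.0242],[0,0,0],0.1],
  [[-0.0125,0,-0.0285],[0,0,0],0.1],
  [[-0.0163,0,-0.0326],[0,0,0],0.1],
  [[-0.0204,0,-0.0362],[0,0,0],0.1],
  [[-0.0249,0,-0.0394],[0,0,0],0.1],
  [[-0.0296,0,-0.0421],[0,0,0],0.1],
  [[-0.0347,0,-0.0444],[0,0,0],0.1],
  [[-0.04,0,-0.046],[0,0,0],0.1],
  [[-0.043,0,-0.047],[0,0,0],0.1],
  [[-0.043,0,-0.047],[0,0,0],0.1],
  [[-0.043,0,-0.047],[0,0,0],0.1],
])

```text
clock: 10.38
tcp_pos: [576.1, -237.9, 202.8]
eef_rot: [[-0.992, 0.123, 0.001], [0.123, 0.992, -0.0], [-0.001, -0.0, -1.0]]
contact_force: [-5.0, 0.6, 3.4]
grip_width: 23.7
gripper_force: 25.5
```

```bash
python3 - <<'E'
from mv import *
from bench import read_camera
rel()
cv2.imwrite("pics/s3.png",cv2.resize(read_camera("side")[160:310,260:460],None,fx=4,fy=4,interpolation=cv2.INTER_CUBIC))
E
```

```text
t 10.3833 tcp shaker [np.float64(7.854749955712505), np.float64(-159.92630824516033), np.float64(202.81586839151848)] F [-5.048  0.617  3.368] w 23.673501212230132 25.53216576576233
```

View pics/s3.png

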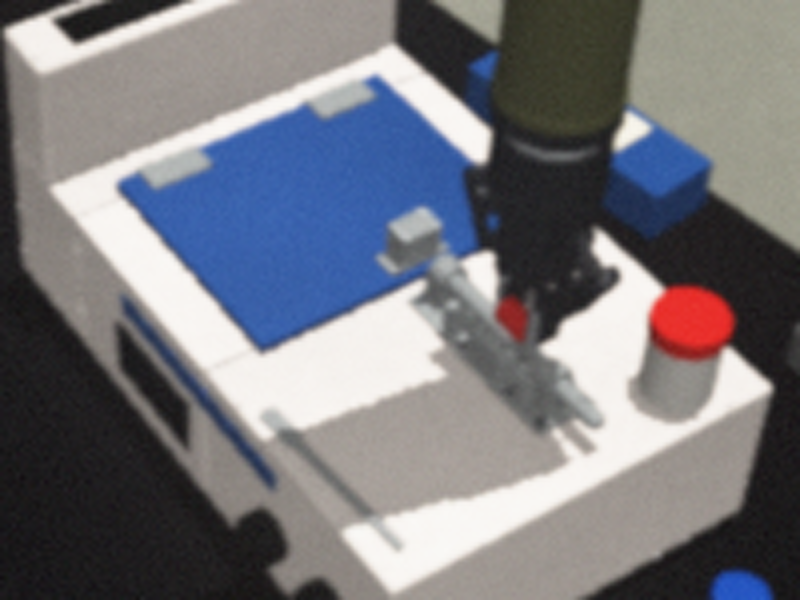

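The knob is held between the fingers with the lever close to upright (crop (512,318)). Next I'll slide the bolt in.

Call:
carry_out([
  [[0,0.004,0],[0,0,0],0.1],
  [[0,0.008,0],[0,0,0],0.1],
  [[0,0.012,0],[0,0,0],0.1],
  [[0,0.016,0],[0,0,0],0.1],
  [[0,0.02,0],[0,0,0],0.1],
  [[0,0.024,0],[0,0,0],0.1],
  [[0,0.028,0],[0,0,0],0.1],
  [[0,0.032,0],[0,0,0],0.1],
  [[0,0.036,0],[0,0,0],0.1],
  [[0,0.04,0],[0,0,0],0.1],
  [[0,0.043,0],[0,0,0],0.1],
  [[0,0.046,0],[0,0,0],0.1],
  [[0,0.048,0],[0,0,0],0.1],
  [[0,0.05,0],[0,0,0],0.1],
  [[0,0.051,0],[0,0,0],0.1],
  [[0,0.051,0],[0,0,0],0.1],
  [[0,0.051,0],[0,0,0],0.1],
])

```text
clock: 11.85
tcp_pos: [582.2, -188.3, 202.7]
eef_rot: [[-0.992, 0.123, 0.001], [0.123, 0.992, -0.002], [-0.001, -0.002, -1.0]]
contact_force: [-5.2, -2.0, 4.8]
grip_width: 23.2
gripper_force: 25.6
```

```bash
python3 - <<'E'
from mv import *
rel()
E
```

```text
t 11.85 tcp shaker [np.float64(7.762569511957582), np.float64(-109.95376917748361), np.float64(202.73712066142107)] F [-5.188 -1.988  4.791] w 23.159869773775146 25.631910860538483
```

Call:
carry_out([
  [[0,0.001,0],[0,0,0],0.1],
  [[0,0.002,0],[0,0,0],0.1],
  [[0,0.002,0],[0,0,0],0.1],
  [[0,0.002,0],[0,0,0],0.1],
])

```text
clock: 12.18
tcp_pos: [582.2, -188.2, 202.7]
eef_rot: [[-0.992, 0.125, 0.001], [0.125, 0.992, -0.004], [-0.002, -0.004, -1.0]]
contact_force: [-5.9, -5.1, 3.9]
grip_width: 23.4
gripper_force: 25.6
```

```bash
python3 - <<'E'
from mv import *
rel()
E
```

```text
t 12.1833 tcp shaker [np.float64(7.73810838902593), np.float64(-109.81471160101746), np.float64(202.73836596713062)] F [-5.855 -5.119  3.923] w 23.373692782249208 25.571507513523102
```

Call:
carry_out([
  [[0,-0.002,0],[0,0,0],0.1],
  [[0.003,-0.002,0.001],[0,0,0],0.1],
  [[0.0083,-0.002,0.0026],[0,0,0],0.1],
  [[0.0134,-0.002,0.0049],[0,0,0],0.1],
  [[0.0181,-0.002,0.0076],[0,0,0],0.1],
  [[0.0226,-0.002,0.0108],[0,0,0],0.1],
  [[0.0267,-0.002,0.0144],[0,0,0],0.1],
  [[0.0305,-0.002,0.0185],[0,0,0],0.1],
  [[0.0338,-0.002,0.0228],[0,0,0],0.1],
  [[0.0367,-0.002,0.0275],[0,0,0],0.1],
  [[0.0391,-0.002,0.0325],[0,0,0],0.1],
  [[0.041,-0.002,0.0376],[0,0,0],0.1],
  [[0.0423,-0.002,0.043],[0,0,0],0.1],
  [[0.0432,-0.002,0.0484],[0,0,0],0.1],
  [[0.0434,-0.002,0.054],[0,0,0],0.1],
  [[0.0434,-0.002,0.0555],[0,0,0],0.1],
  [[0.0434,-0.002,0.0555],[0,0,0],0.1],
  [[0.0434,-0.002,0.0555],[0,0,0],0.1],
])

```text
clock: 13.68
tcp_pos: [539.9, -183.1, 149.0]
eef_rot: [[-0.992, 0.124, 0.004], [0.124, 0.992, -0.002], [-0.004, -0.002, -1.0]]
contact_force: [-4.4, -2.4, 22.4]
grip_width: 23.3
gripper_force: 34.0
```

```bash
python3 - <<'E'
from mv import *
rel()
E
```

```text
t 13.6833 tcp shaker [np.float64(-34.780136378640016), np.float64(-109.94673425378772), np.float64(149.01556434625036)] F [-4.395 -2.445 22.395] w 23.33032939810694 34.04898405075073
```

Call:
carry_out([
  [[0,0,-0.001],[0,0,0],0.1],
  [[0,0,-0.001],[0,0,0],0.4],
  [[0,0,-0.001],[0,0,0],0.6],
  [[0,0,-0.001],[0,0,0],0.6],
  [[0,0,-0.001],[0,0,0],0.6],
  [[0,0,-0.001],[0,0,0],0.6],
  [[0,0,-0.01],[0,0,0],0.6],
  [[0,0,-0.03],[0,0,0],0.6],
  [[0,0,-0.06],[0,0,0],0.6],
  [[0,0,-0.1],[0,0,0],0.6],
  [[0.04,0,-0.13],[0,0,0],0.6],
  [[0.08,0,-0.16],[0,0,0],0.6],
  [[0.1,0.04,-0.18],[0,0,0],0.6],
  [[0.1,0.08,-0.2],[0,0,0],0.6],
  [[0.1,0.12,-0.2],[0,0,0],0.6],
  [[0.1,0.16,-0.2],[0,0,0],0.6],
  [[0.1,0.2,-0.2],[0,0,0],0.6],
  [[0.1,0.24,-0.2],[0,0,0],0.6],
  [[0.1,0.24,-0.2],[0,0,0],0.6],
])

```text
clock: 15.27
tcp_pos: [468.9, 76.0, 347.2]
eef_rot: [[-0.993, 0.114, 0.001], [0.114, 0.993, 0.004], [-0.001, 0.004, -1.0]]
contact_force: [0.1, 0.6, 0.3]
grip_width: 51.1
gripper_force: 0.0
```

```bash
python3 - <<'E'
from mv import *
from bench import read_camera
rel()
a=cv2.resize(read_camera("top")[145:255,310:445],None,fx=4,fy=4,interpolation=cv2.INTER_CUBIC); b=cv2.resize(read_camera("side")[185:310,280:460],None,fx=4,fy=4,interpolation=cv2.INTER_CUBIC)
cv2.imwrite("pics/t4.png",a);cv2.imwrite("pics/s4.png",b)
for l in (0,.1): print(l,(proj("top",S2W(p,knob(l,50)))-[310,145])*4,(proj("side",S2W(p,knob(l,50)))-[280,185])*4)
E
```

```text
t 15.2667 tcp shaker [np.float64(-137.08613763699213), np.float64(138.5082327408528), np.float64(347.1646191728066)] F [0.14  0.554 0.286] w 51.12995911518637 0.0
0 [[298.142 214.403]] [[342.567 243.902]]
0.1 [[299.108 212.955]] [[343.431 238.145]]
```

View pics/s4.png

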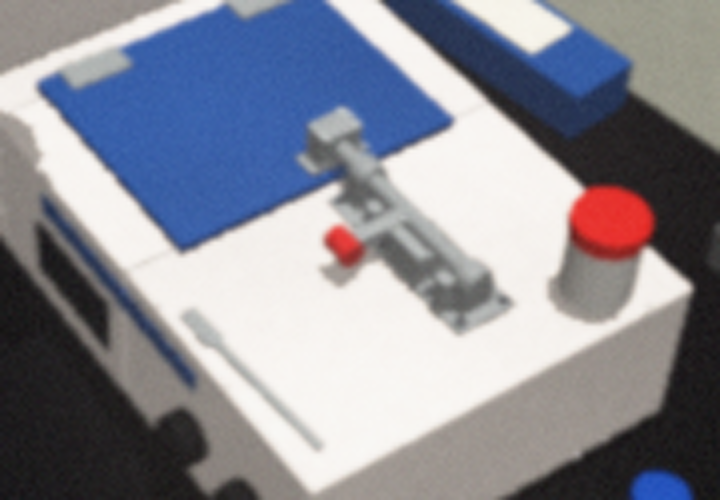

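View pics/t4.png

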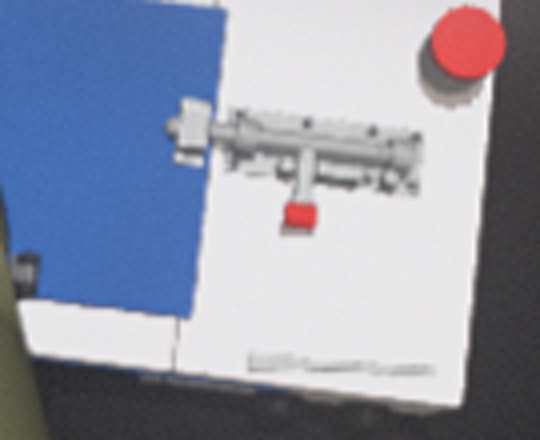

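The bolt runs through the keeper, its tip showing beyond it at top-crop (172,130). The knob is at side-crop (345,245), where a flat lever at 50 mm travel should be (343,244). The jar and spatula haven't moved and the arm is clear, so I'll hand it in.

```bash
python3 -c "
from bench import workorder; print(workorder.job_done())"
```

```text
the job is handed in; nothing more can be done
None
```

The job is handed in at about 15 s of the 64 s allowed: the cover is shut flat, the bolt is fully home through the keeper, and the lever is down flat in its notch. The jar and spatula on the deck are where they were; I didn't re-check the bottles and beaker on the bench in the final pictures, but the arm stayed well above them.

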